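# Clear the broken fin chips off the bench plate under the light bar

### The job

Take the scraper by its leaning handle and use it to wipe all four loose chips off the raised plate into the empty metal tray at one end of the plate, without touching the light bar that hangs low above it and without touching the chips with the gripper. Then stand the scraper back upright on its rubber mat, wholly on the mat, and let go. Leave the tray, the box of clean parts, the piston and the wrench where they are.

Things in the scene. Friction and masses are not known exactly. Their poses are not given: they have to be found in the camera images.
- station: fixed: a flat dark steel plate without rims, 150 mm (its x) by 220 mm (its y), 14 mm thick, its top 60 mm above the bench, on grey blocks and a plywood base. Origin: on the bench (z = 0) under the plate's centre; x points away from the robot, y left along the plate's long side. It carries the light bar
- lamp: fixed light bar, same frame as the station: 280 mm long along y, 26 mm wide, centreline at x = +20 mm, underside 240 mm above the bench; an upright gripper holding the scraper on the plate would hit it, one tilted along the handle passes. Two 12 mm rods at y = -65 and +65 mm run from it to +x at 250 mm height, to posts at x = +165 mm
- tray: empty open aluminium tray, loose, 200 mm (its x) by 110 mm (its y), 50 mm high, walls 3 mm; it stands at one end of the plate, left or right (3 mm gap), long side along the plate's end, rim 10 mm below the plate's top. Origin: centre of its underside, z up
- parts_box: open plywood box of the same outer size as the tray, loose, with two round aluminium pieces and a steel pin fixed in it, all below its rim; it stands at the other end of the plate. Keep it clean and in place. Origin: centre of its underside
- chip1: one of four alike stiff aluminium slivers broken off a cooling fin, 60 mm long (its x), 22 mm wide (its y), 6 mm thick with its +x end curled up to about 13 mm; lying loose on the plate. Origin: centre of its underside; z up
- chip2: one of four alike stiff aluminium slivers broken off a cooling fin, 60 mm long (its x), 22 mm wide (its y), 6 mm thick with its +x end curled up to about 13 mm; lying loose on the plate. Origin: centre of its underside; z up
- chip3: one of four alike stiff aluminium slivers broken off a cooling fin, 60 mm long (its x), 22 mm wide (its y), 6 mm thick with its +x end curled up to about 13 mm; lying loose on the plate. Origin: centre of its underside; z up
- chip4: one of four alike stiff aluminium slivers broken off a cooling fin, 60 mm long (its x), 22 mm wide (its y), 6 mm thick with its +x end curled up to about 13 mm; lying loose on the plate. Origin: centre of its underside; z up
- scraper: loose, 0.28 kg: straight flat foot 170 mm long (its x), 36 mm thick (y), 25 mm high; wooden handle bar rising from the foot's top at x = +30 mm, leaning 35 degrees from vertical to -x, 24 mm thick along y (grip across this), 34 mm wide, 100 mm long. Origin: centre of the foot's underside; z up when standing. Starts standing on the mat, handle leaning to the robot
- scraper_grip (a point): grip point on the handle's centreline, 60 mm along it from the foot's top; in the scraper's frame x = -4.4, y = 0, z = +74.1 mm. Best approached along the handle: fingers 35 degrees from straight down, pointing forward to the scraper's +x
- mat: fixed black rubber mat on the bench, 210 mm (its x) by 100 mm (its y), 3 mm thick; left or right of the station. Origin: centre of its underside (z = 0)
- piston: bystander: loose aluminium piston, 80 mm diameter, 62 mm high, standing on the side where the mat is not. Origin: centre of its underside
- wrench: bystander: loose steel wrench, 180 mm long, lying on the bench between the robot and the station. Origin: underside
Mind the look-alikes: they are no part of the job. Leave any red or turquoise look-alike of the scraper alone.

How it is judged:
By the outcome, as a careful person would: the job done as asked, in the order asked, and still so for the second after the job is handed in, with the robot touching nothing.
It also fails if it takes over 72 s, if anything falls off the work surface, if the arm or the gripper's body presses on something with over 40 N, if the wrist force passes 120 N, or if a joint passes its speed limit or range.

### The arm

A 6-joint arm with a two-finger parallel gripper is mounted at the origin on the work surface. World frame = base frame: x ahead of the robot, y to its left, z up, the work surface at z = 0. Lengths are in m, angles in rad, forces in N, time in s.
With the tool pointing down it reaches from about 0.375 to 0.925 m from the base axis. Payload 5.7 kg.
Tool frame: the origin (TCP) lies on the front face of the gripper's body, between the roots of the fingers; the fingertips stand 80 mm ahead of it and the grasp point (between the pads) lies 61 mm ahead of it; z points along the fingers, y is the line along which they close (so a half turn about z gives the same grasp; the last joint's range is limited). The gripper opens to 88 mm and grips with 3 to 60 N. Pads are 20 mm wide; open, the fingers measure 115 mm over their backs; the gripper's body (75 mm by 178 mm) begins 61 mm behind the grasp point.
Start: joints at [1.047, 0.359, 1.51, -0, 1.272, -0.115], TCP at [0.238, 0.551, 0.303] pointing down, gripper open.
Joint ranges: [-2.97, 2.97], [-1.01, 2.36], [0.21, 2.38], [-0.96, 4.11], [0.2, 2.71], [-2.98, 2.98]. Speed limits (rad/s): [2.39, 2.39, 3.14, 3.14, 3.14, 3.14].

### API

Orientations are given as a unit quaternion [w, x, y, z].
In Python, from plant import r gives the robot as it stands.
- The arm moves only by the tool jog_arm, never from a script. Its argument "plan" is a list of rows, each an object of numbers: "rx", "ry", "rz": the turn, a rotation vector about the world's x, y, z scaled (see below); "dx", "dy", "dz": the shift along the world's x, y, z scaled (see below); "gripper": the opening, from -1 (shut) to 1 (fully open). A call has 1 to 20 rows; each row shifts and turns the commanded pose from where the row before left it; what a row does not reach is not made up. The controller multiplies each number of a shift by 40 mm and each number of a turn by 0.15 rad. A row lasts 1/8 s, in which the tool goes at most 62.5 mm and 10.7 degrees, less where a joint would pass 70% of its speed; a pose out of reach is approached as far as the arm can. A call with a number of a shift or a turn outside -1 to 1 is refused whole. A call with a gripper value outside its range is refused whole. The fingers move at their own pace and stop on an object; "newtons" is the grip in N (left out, the last holds). Time passes only in rows, so rows that do not move let the fingers close. It gives the time, the measured TCP pose, the force, the opening and the grip force at its end, in the units of the state.
- r.get_state(): the state, without advancing time (a new reading comes with each control period).
- r.read_camera(name): name is "scene" or "side" or "wrist"; returns a dict with "color" (480x640x3 uint8, red, green, blue), "camera_matrix" (3x3 intrinsics, pixels), "T" (4x4, takes a point from camera to world coordinates); the wrist camera has in their place "hand_eye" (4x4, takes a point from camera to tool coordinates, whose origin is the TCP and whose axes are the flange's). Camera axes: x right, y up, looking along -z (the intrinsics and any distortion apply to the point x, -y, -z); pixel columns grow to the right and rows downward; lengths in m; the calibration is good to about 2 mm. The wrist camera is an equidistant fisheye: a pixel r from the principal point sees the ray r / f radians off the axis. A picture is of the moment at which its call begins: read the wrist's pose just before it. There is no depth.
- r.job_done(): hands the job in; it is judged then, once.
The state is a dict: "clock": time; "joint_positions": joint angles; "dq": joint speeds; "joint_torque": joint torques, N m; "tcp_pos": TCP position; "orientation": TCP orientation; "contact_force": force on the tool from outside, world axes, zero at the start; "ft_torque": the same for the moment, N m; "gripper_width": finger opening in m; "grip_force": force on a finger pad.
Only numpy, scipy, OpenCV 4.12 (cv2) and the standard library are available. Lean on these libraries where they do the work, as an engineer would, in place of code of your own. Each camera call takes 0.05 s, during which the arm holds its last target. There are 200 camera calls.

## Working session

There is one attempt and no reset: what is moved stays moved. The work goes in short steps, Python scripts to look and compute and a tool call to move; the robot and the scene stay as the last step left them, time stands still between calls to the robot, and variables do not carry over. Pictures are saved under pics/ and viewed, at most 10 in all, crops included, and the job is handed in when it is done.

Besides the shell and the picture viewer there is one more tool, called after "Request:" by a JSON object that holds its "op" and its "data". jog_arm: Moves the arm, as the interface text tells. Its arguments: {"type":"object","properties":{"plan":{"type":"array","items":{"type":"object","properties":{"rx":{"type":"number","minimum":-1,"maximum":1},"ry":{"type":"number","minimum":-1,"maximum":1},"rz":{"type":"number","minimum":-1,"maximum":1},"dx":{"type":"number","minimum":-1,"maximum":1},"dy":{"type":"number","minimum":-1,"maximum":1},"dz":{"type":"number","minimum":-1,"maximum":1},"gripper":{"type":"number"}}}},"newtons":{"type":"number"}},"required":["plan"]}

```bash
mkdir -p pics; ls; python3 - <<'E'
from plant import r
import cv2,numpy as np
for n in("scene","side"):
    c=r.read_camera(n); cv2.imwrite(f"pics/{n}0.png",c["color"][:,:,::-1]); print(n,np.round(c["camera_matrix"],1).tolist(),np.round(c["T"],3).tolist())
print(r.get_state())
E
```

```text
pics
scene [[520.9, 0.0, 324.8], [0.0, 520.9, 242.0], [0.0, 0.0, 1.0]] [[0.619, -0.628, 0.472, 1.007], [0.785, 0.501, -0.364, -0.468], [-0.008, 0.596, 0.803, 1.045], [0.0, 0.0, 0.0, 1.0]]
side [[536.9, 0.0, 327.4], [0.0, 536.9, 250.6], [0.0, 0.0, 1.0]] [[0.782, 0.46, -0.42, -0.074], [-0.623, 0.582, -0.523, -0.685], [0.004, 0.671, 0.742, 1.04], [0.0, 0.0, 0.0, 1.0]]
{'clock': 0.1, 'joint_positions': array([ 1.04689889e+00,  3.59452741e-01,  1.51131539e+00,  1.00955455e-06,
        1.27249191e+00, -1.15100458e-01]), 'dq': array([-0.00130843, -0.00080969, -0.00287781, -0.00021712, -0.00146895,
        0.00120599]), 'joint_torque': array([ 9.95944720e-05, -5.16355169e+01, -2.71407294e+01,  6.76749623e-02,
        2.75873352e-02, -3.81649784e-05]), 'tcp_pos': array([0.23826615, 0.55013392, 0.30188512]), 'orientation': array([-2.62312964e-04,  2.02978285e-01,  9.79182884e-01, -7.91349584e-04]), 'contact_force': array([-0.35380631, -0.4152506 ,  0.53062352]), 'ft_torque': array([0.04465383, 0.01273645, 0.02388474]), 'grip_force': 0.0, 'gripper_width': 0.08774925446104788}
```

View pics/scene0.png

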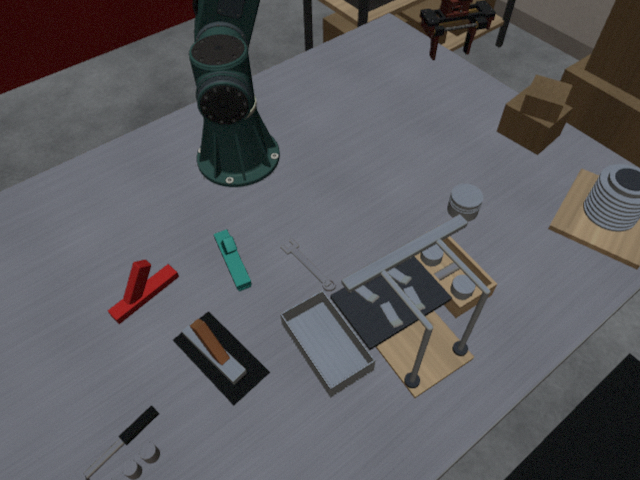

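View pics/side0.png

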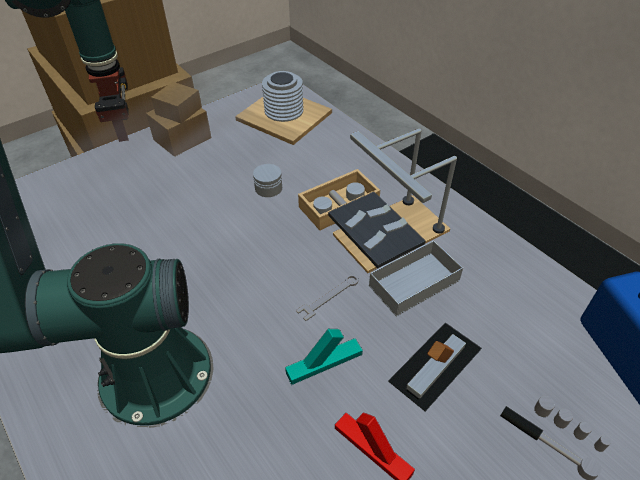

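Look-alikes for the scraper (scene image): red (144,290), turquoise (232,258), screwdriver-like tool (130,435). The scraper with the wooden handle and grey foot standing on the black mat is at (213,345), side image (437,360). The tray is right (-y) of the plate and the parts box is left. I'll check with a close crop.

```bash
python3 - <<'E'
import cv2,numpy as np
s=cv2.imread("pics/scene0.png");d=cv2.imread("pics/side0.png")
def cr(im,x,y,w=100,h=75): return cv2.resize(im[y:y+h,x:x+w],(400,300),interpolation=cv2.INTER_CUBIC)
m=np.vstack([np.hstack([cr(s,325,240,120,90),cr(s,172,310)]),np.hstack([cr(d,320,185,120,90),cr(d,385,325)])])
cv2.imwrite("pics/m1.png",m)
E
cat > h.py <<'E'
import numpy as np,cv2
from plant import r
from scipy.spatial.transform import Rotation as R
def ray(c,p):
    K=c["camera_matrix"];T=c["T"];d=np.array([(p[0]-K[0,2])/K[0,0],-(p[1]-K[1,2])/K[1,1],-1.])
    return T[:3,3],T[:3,:3]@d
def onz(c,p,z):
    o,d=ray(c,p);return o+d*(z-o[2])/d[2]
def tri(c1,p1,c2,p2):
    o1,d1=ray(c1,p1);o2,d2=ray(c2,p2)
    t=np.linalg.lstsq(np.c_[d1,-d2],o2-o1,rcond=None)[0];a=o1+d1*t[0];b=o2+d2*t[1]
    return (a+b)/2,np.linalg.norm(a-b)
def pix(c,P):
    K=c["camera_matrix"];q=c["T"][:3,:3].T@(np.asarray(P)-c["T"][:3,3]);return K[0,0]*q[0]/-q[2]+K[0,2],-K[1,1]*q[1]/-q[2]+K[1,2]
E
```

```text
(no output)
```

View pics/m1.png

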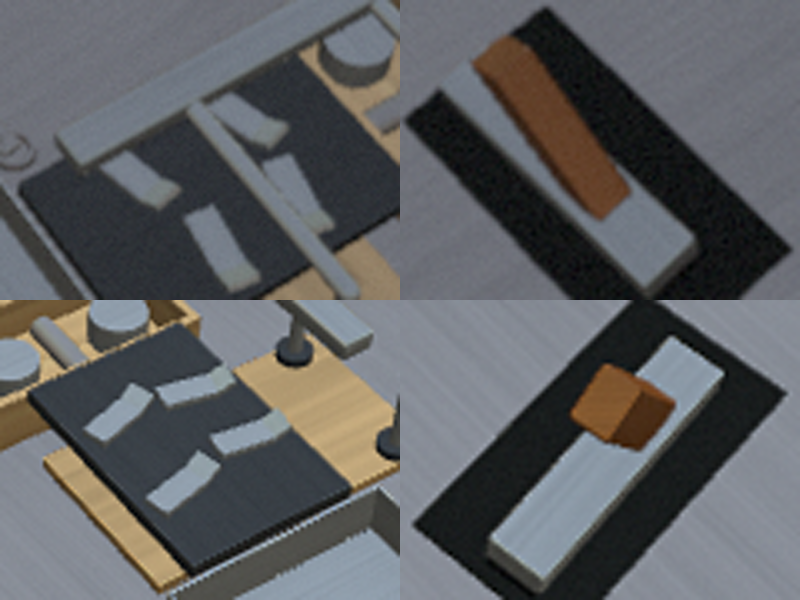

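```bash
python3 - <<'E'
from h import *
s=r.read_camera("scene");d=r.read_camera("side")
np.set_printoptions(precision=4,suppress=True)
f=lambda n,c,ps,z:print(n,*[onz(c,p,z)[:2] for p in ps])
f("plate side",d,[(328.4,213.5),(377,266),(425,242),(374.6,191.9)],.06)
cs=lambda x,y,o,k:(o[0]+x/k,o[1]+y/k)
f("plate scene",s,[cs(20,185,(325,240),3.333),cs(82,298,(325,240),3.333),cs(400,205,(325,240),3.333)],.06)
f("mat scene",s,[(209,312),(172.8,340.5),(233,404),(269.5,372)],.003)
f("mat side",d,[(447,322),(388.8,380.5),(425,410),(481.3,348)],.003)
f("foot side",d,[(453.8,334.3),(465.8,343.8),(420.5,395),(407,386.3)],.028)
f("foot scene",s,[(183.2,331.3),(234.5,382),(245.8,370)],.028)
K=3.333;o=(320,185)
for n,ps in dict(A=[(85,130),(105,142),(152,95),(130,83)],B=[(158,92),(163,105),(235,80),(225,68)],C=[(210,138),(218,155),(288,127),(278,110)],D=[(148,195),(168,213),(219,166),(200,152)]).items(): f(n,d,[cs(*p,o,K) for p in ps],.066)
# lamp ends
f("lamp under scene",s,[(345,280),(467,222)],.252)
# box mask for tray
f("tray scene rim out",s,[(281,318),(323,293),(374,364),(330,393)],.05)
f("tray side rim out",d,[(369.5,278),(432,243),(462,268),(396,310)],.05)
E
```

```text
plate side [0.5649 0.1076] [ 0.5433 -0.1063] [ 0.6904 -0.1221] [0.7169 0.0957]
plate scene [ 0.5508 -0.101 ] [ 0.6392 -0.1219] [0.7163 0.0828]
mat scene [ 0.3858 -0.3234] [ 0.3977 -0.422 ] [ 0.5994 -0.3941] [ 0.5892 -0.2973]
mat side [ 0.592  -0.3012] [ 0.383  -0.3276] [ 0.3955 -0.4231] [ 0.6004 -0.3972]
foot side [ 0.5634 -0.3426] [ 0.5657 -0.3759] [ 0.4004 -0.4006] [ 0.3924 -0.3694]
foot scene [ 0.407 -0.395] [ 0.5727 -0.3692] [ 0.5653 -0.3372]
A [0.5712 0.0454] [0.5749 0.026 ] [0.6371 0.0426] [0.6325 0.0636]
B [0.6431 0.0422] [0.6365 0.0288] [0.6999 0.0147] [0.7031 0.0298]
C [ 0.6407 -0.0206] [ 0.6332 -0.0378] [ 0.696  -0.0491] [ 0.7029 -0.0308]
D [ 0.5642 -0.036 ] [ 0.5639 -0.0588] [ 0.6259 -0.0468] [ 0.6246 -0.0269]
lamp under scene [ 0.6302 -0.1328] [0.6752 0.1378]
tray scene rim out [ 0.523  -0.2162] [ 0.5301 -0.1072] [ 0.7257 -0.1295] [ 0.7174 -0.2368]
tray side rim out [ 0.5104 -0.1172] [ 0.7096 -0.1298] [ 0.7066 -0.2327] [ 0.4955 -0.2244]
```

The close crop confirms it: brown leaning handle and grey foot, on the black mat. Next I'll refine the scraper pose with masks and compute the pre-grasp.

```bash
cat >> h.py <<'E'
def scr(p,yaw):   # scraper pose -> grip, tool rotation matrix, TCP
    Z=R.from_euler('z',yaw).as_matrix();a=np.radians(35);s,c=np.sin(a),np.cos(a)
    M=Z@np.array([[c,0,s],[0,-1,0],[s,0,-c]]);g=np.asarray(p)+Z@[-.0044,0,.0741]
    return g,M,g-.061*M[:,2]
def todo(pos,M):
    st=r.get_state();w,x,y,z=st["orientation"];Rc=R.from_quat([x,y,z,w])
    print("clock",st["clock"],"shift units",np.round((pos-st["tcp_pos"])/.04,2),"turn units",np.round((R.from_matrix(M)*Rc.inv()).as_rotvec()/.15,2))
E
python3 - <<'E'
from h import *
np.set_printoptions(precision=4,suppress=True)
C={n:r.read_camera(n) for n in("scene","side")}
for n,box in(("scene",(172,310,275,405)),("side",(385,320,485,412))):
    im=C[n]["color"].astype(int);m=np.zeros((480,640),bool);x0,y0,x1,y1=box;m[y0:y1,x0:x1]=1
    mat=(im.max(2)<48)&m;org=(im[:,:,0]-im[:,:,2]>30)&m
    # objects region inside the mat hull
    lab=cv2.connectedComponentsWithStats(mat.astype(np.uint8))
    ct=np.argwhere(mat)[:,::-1].astype(np.float32)
    rect=cv2.convexHull(ct.astype(np.int32));hm=np.zeros((480,640),np.uint8);cv2.fillConvexPoly(hm,rect,1)
    hm=cv2.erode(hm,np.ones((3,3)))
    foot=(hm>0)&(im.min(2)>75)&~org
    # cast upper-face pixels onto top plane, fit a rectangle in metres
    def fit(mask,z):
        P=np.array([onz(C[n],p,z)[:2] for p in np.argwhere(mask)[:,::-1]]);q=cv2.minAreaRect((P*1000).astype(np.float32));return q
    print(n,"mat",fit(mat,.003),"\n foot",fit(foot|0>0,.028),"\n orange px",np.argwhere(org)[:,::-1].mean(0),np.argwhere(org).min(0)[::-1],np.argwhere(org).max(0)[::-1])
    for p,yaw in(((.483,-.369,.003),.15),):
        Z=R.from_euler('z',yaw).as_matrix()
        for v in([.03,0,.025],[-.0274,0,.1069],[0.0013,0,.066]): print("  pred",pix(C[n],np.array(p)+Z@v))
E
```

```text
scene mat ((492.2284851074219, -359.19366455078125), (207.38638305664062, 97.90621185302734), 7.466965198516846) 
 foot ((487.1251220703125, -367.1564636230469), (161.99240112304688, 35.86564254760742), 9.347587585449219) 
 orange px [209.7105 340.7678] [190 319] [228 364]
  pred (np.float64(220.96391729857766), np.float64(358.96266211780375))
  pred (np.float64(195.59407652373957), np.float64(323.7204689690282))
  pred (np.float64(208.5248288195167), np.float64(341.67859143413267))
side mat ((490.15277099609375, -361.5699768066406), (207.84884643554688, 98.14759826660156), 7.518310546875) 
 foot ((480.74224853515625, -369.8255615234375), (171.08963012695312, 37.87843704223633), 9.659652709960938) 
 orange px [439.9886 351.4914] [427 341] [453 361]
  pred (np.float64(445.3486565377557), np.float64(353.2993421856196))
  pred (np.float64(435.7729604783096), np.float64(349.8908159338506))
  pred (np.float64(440.7550656893303), np.float64(351.65011696855333))
```

```bash
python3 - <<'E'
from h import *
g,M,t=scr((.483,-.369,.003),.163);np.set_printoptions(precision=3,suppress=True)
print(g,t,M[:,2]);pre=t-.13*M[:,2];print(pre);todo(pre,M)
Md=R.from_euler('z',.163).as_matrix()@np.diag([1,-1,-1]);todo(pre,Md);print("tilt vec units",(R.from_matrix(M)*R.from_matrix(Md).inv()).as_rotvec()/.15)
E
```

```text
[ 0.479 -0.37   0.077] [ 0.444 -0.375  0.127] [ 0.566  0.093 -0.819]
[ 0.371 -0.387  0.234]
clock 0.3 shift units [  3.3  -23.45  -1.72] turn units [  5.36  -0.67 -16.45]
clock 0.3 shift units [  3.3  -23.45  -1.72] turn units [ -0.    -0.01 -17.13]
tilt vec units [ 0.661 -4.018  0.   ]
```

Request:
{"op": "jog_arm", "data": {"plan": [{"dx": 0.7,"dy": -0.95,"rz": -0.9,"gripper": 1},{"dx": 0.7,"dy": -0.95,"rz": -0.9},{"dx": 0.7,"dy": -0.95,"rz": -0.9},{"dx": 0.7,"dy": -0.95,"rz": -0.9},{"dx": 0.7,"dy": -0.95,"rz": -0.9},{"dx": 0.7,"dy": -0.95,"rz": -0.9},{"dx": 0.7,"dy": -0.95,"rz": -0.9},{"dx": 0.7,"dy": -0.95,"rz": -0.9},{"dy": -0.95,"rz": -0.9},{"dy": -0.95,"rz": -0.9},{"dy": -0.95,"rz": -0.9},{"dy": -0.95,"rz": -0.9},{"dy": -0.95,"rz": -0.9},{"dy": -0.95,"rz": -0.9},{"dy": -0.95,"rz": -0.9},{"dy": -0.95,"rz": -0.9},{"dy": -0.95,"rz": -0.9},{"dy": -0.95,"rz": -0.9},{"dy": -0.95,"rz": -0.9},{}]}}

```text
invalid input at $.plan[0]: expected keys rx, ry, rz, dx, dy, dz, gripper
```

```bash
python3 - <<'E'
from h import *
g,M,t=scr((.483,-.369,.003),.163);todo(t-.13*M[:,2],M);print(r.get_state()["joint_positions"])
E
```

```text
clock 0.3 shift units [  3.3  -23.45  -1.72] turn units [  5.36  -0.67 -16.45]
[ 1.04689888e+00  3.59043113e-01  1.51072807e+00  6.65602724e-06
  1.27248110e+00 -1.15154083e-01]
```

Request:
{"op": "jog_arm", "data": {"plan": [{"rx": 0,"ry": 0,"rz": -0.9,"dx": 0.7,"dy": -0.95,"dz": 0,"gripper": 1},{"rx": 0,"ry": 0,"rz": -0.9,"dx": 0.7,"dy": -0.95,"dz": 0,"gripper": 1},{"rx": 0,"ry": 0,"rz": -0.9,"dx": 0.7,"dy": -0.95,"dz": 0,"gripper": 1},{"rx": 0,"ry": 0,"rz": -0.9,"dx": 0.7,"dy": -0.95,"dz": 0,"gripper": 1},{"rx": 0,"ry": 0,"rz": -0.9,"dx": 0.7,"dy": -0.95,"dz": 0,"gripper": 1},{"rx": 0,"ry": 0,"rz": -0.9,"dx": 0.7,"dy": -0.95,"dz": 0,"gripper": 1},{"rx": 0,"ry": 0,"rz": -0.9,"dx": 0.7,"dy": -0.95,"dz": 0,"gripper": 1},{"rx": 0,"ry": 0,"rz": -0.9,"dx": 0.7,"dy": -0.95,"dz": 0,"gripper": 1},{"rx": 0,"ry": 0,"rz": -0.9,"dx": 0,"dy": -0.95,"dz": 0,"gripper": 1},{"rx": 0,"ry": 0,"rz": -0.9,"dx": 0,"dy": -0.95,"dz": 0,"gripper": 1},{"rx": 0,"ry": 0,"rz": -0.9,"dx": 0,"dy": -0.95,"dz": 0,"gripper": 1},{"rx": 0,"ry": 0,"rz": -0.9,"dx": 0,"dy": -0.95,"dz": 0,"gripper": 1},{"rx": 0,"ry": 0,"rz": -0.9,"dx": 0,"dy": -0.95,"dz": 0,"gripper": 1},{"rx": 0,"ry": 0,"rz": -0.9,"dx": 0,"dy": -0.95,"dz": 0,"gripper": 1},{"rx": 0,"ry": 0,"rz": -0.9,"dx": 0,"dy": -0.95,"dz": 0,"gripper": 1},{"rx": 0,"ry": 0,"rz": -0.9,"dx": 0,"dy": -0.95,"dz": 0,"gripper": 1},{"rx": 0,"ry": 0,"rz": -0.9,"dx": 0,"dy": -0.95,"dz": 0,"gripper": 1},{"rx": 0,"ry": 0,"rz": -0.9,"dx": 0,"dy": -0.95,"dz": 0,"gripper": 1},{"rx": 0,"ry": 0,"rz": -0.9,"dx": 0,"dy": -0.95,"dz": 0,"gripper": 1},{"rx": 0,"ry": 0,"rz": 0,"dx": 0,"dy": 0,"dz": 0,"gripper": 1}]}}

```text
clock: 2.8
tcp_pos: [0.4628, -0.1737, 0.3027]
orientation: [0.0, 0.997, 0.082, 0.0]
contact_force: [0.8, 1.2, 0.4]
gripper_width: 0.0876
grip_force: 0.0
```

```bash
python3 - <<'E'
from h import *
g,M,t=scr((.483,-.369,.003),.163);todo(t-.13*M[:,2],M);print(r.get_state()["joint_positions"])
E
```

```text
clock 2.8 shift units [-2.3  -5.34 -1.73] turn units [ 0.67 -4.01 -0.01]
[-4.98715315e-01  2.05961235e-01  1.73274571e+00 -4.01470523e-04
  1.20201184e+00  9.07953314e-01]
```

Request:
{"op": "jog_arm", "data": {"plan": [{"rx": 0.084,"ry": -0.5,"rz": 0,"dx": -0.29,"dy": -0.67,"dz": -0.215,"gripper": 1},{"rx": 0.084,"ry": -0.5,"rz": 0,"dx": -0.29,"dy": -0.67,"dz": -0.215,"gripper": 1},{"rx": 0.084,"ry": -0.5,"rz": 0,"dx": -0.29,"dy": -0.67,"dz": -0.215,"gripper": 1},{"rx": 0.084,"ry": -0.5,"rz": 0,"dx": -0.29,"dy": -0.67,"dz": -0.215,"gripper": 1},{"rx": 0.084,"ry": -0.5,"rz": 0,"dx": -0.29,"dy": -0.67,"dz": -0.215,"gripper": 1},{"rx": 0.084,"ry": -0.5,"rz": 0,"dx": -0.29,"dy": -0.67,"dz": -0.215,"gripper": 1},{"rx": 0.084,"ry": -0.5,"rz": 0,"dx": -0.29,"dy": -0.67,"dz": -0.215,"gripper": 1},{"rx": 0.084,"ry": -0.5,"rz": 0,"dx": -0.29,"dy": -0.67,"dz": -0.215,"gripper": 1},{"rx": 0,"ry": 0,"rz": 0,"dx": 0,"dy": 0,"dz": 0,"gripper": 1}]}}

```text
clock: 3.92
tcp_pos: [0.3688, -0.387, 0.2329]
orientation: [-0.025, 0.951, 0.078, 0.299]
contact_force: [0.1, 0.5, 0.2]
gripper_width: 0.0877
grip_force: 0.0
```

```bash
python3 - <<'E'
from h import *
g,M,t=scr((.483,-.369,.003),.163);todo(t-.13*M[:,2],M);todo(t,M);print(r.get_state()["joint_positions"])
c=r.read_camera("wrist");cv2.imwrite("pics/w1.png",c["color"][:,:,::-1])
E
```

```text
clock 3.925 shift units [ 0.04 -0.01  0.02] turn units [-0.   -0.02 -0.01]
clock 3.925 shift units [ 1.88  0.29 -2.65] turn units [-0.   -0.02 -0.01]
[-1.27432963  0.32661954  1.94402016  0.77406032  0.94546487 -0.35993283]
```

View pics/w1.png

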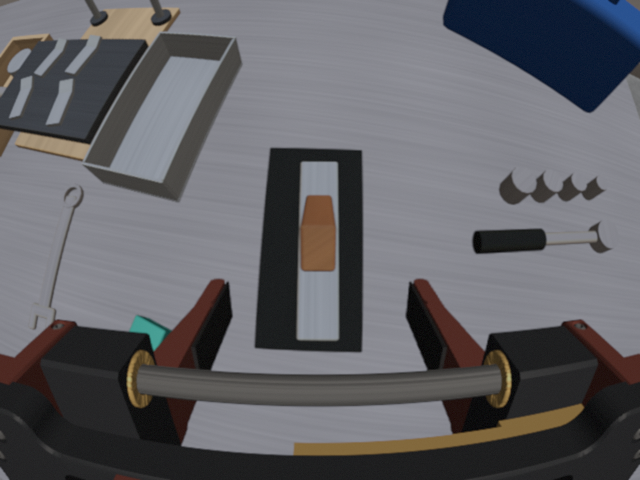

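The scraper is centred between the fingers (handle at (318,232), foot cols 299–339) and aligned with them. I'll advance along the handle and grip.

Request:
{"op": "jog_arm", "data": {"plan": [{"rx": 0,"ry": 0,"rz": 0,"dx": 0.235,"dy": 0.036,"dz": -0.331,"gripper": 1},{"rx": 0,"ry": 0,"rz": 0,"dx": 0.235,"dy": 0.036,"dz": -0.331,"gripper": 1},{"rx": 0,"ry": 0,"rz": 0,"dx": 0.235,"dy": 0.036,"dz": -0.331,"gripper": 1},{"rx": 0,"ry": 0,"rz": 0,"dx": 0.235,"dy": 0.036,"dz": -0.331,"gripper": 1},{"rx": 0,"ry": 0,"rz": 0,"dx": 0.235,"dy": 0.036,"dz": -0.331,"gripper": 1},{"rx": 0,"ry": 0,"rz": 0,"dx": 0.235,"dy": 0.036,"dz": -0.331,"gripper": 1},{"rx": 0,"ry": 0,"rz": 0,"dx": 0.235,"dy": 0.036,"dz": -0.331,"gripper": 1},{"rx": 0,"ry": 0,"rz": 0,"dx": 0.235,"dy": 0.036,"dz": -0.331,"gripper": 1},{"rx": 0,"ry": 0,"rz": 0,"dx": 0,"dy": 0,"dz": 0,"gripper": 1},{"rx": 0,"ry": 0,"rz": 0,"dx": 0,"dy": 0,"dz": 0,"gripper": -1},{"rx": 0,"ry": 0,"rz": 0,"dx": 0,"dy": 0,"dz": 0,"gripper": -1},{"rx": 0,"ry": 0,"rz": 0,"dx": 0,"dy": 0,"dz": 0,"gripper": -1},{"rx": 0,"ry": 0,"rz": 0,"dx": 0,"dy": 0,"dz": 0,"gripper": -1},{"rx": 0,"ry": 0,"rz": 0,"dx": 0,"dy": 0,"dz": 0,"gripper": -1},{"rx": 0,"ry": 0,"rz": 0,"dx": 0,"dy": 0,"dz": 0,"gripper": -1},{"rx": 0,"ry": 0,"rz": 0,"dx": 0,"dy": 0,"dz": 0,"gripper": -1},{"rx": 0,"ry": 0,"rz": 0,"dx": 0,"dy": 0,"dz": 0,"gripper": -1}], "newtons": 50}}

```text
clock: 6.1
tcp_pos: [0.4449, -0.3743, 0.1279]
orientation: [-0.025, 0.951, 0.08, 0.298]
contact_force: [-0.3, -0.6, 0.2]
gripper_width: 0.024
grip_force: 49.9
```

```bash
python3 - <<'E'
from h import *
g,M,t=scr((.483,-.369,.003),.163);todo(t,M)
st=r.get_state();print(st["tcp_pos"],st["orientation"],st["gripper_width"],st["grip_force"],st["contact_force"],st["ft_torque"])
C=r.read_camera("side");im=C["color"].astype(int);m=np.zeros((480,640),bool);m[320:412,385:485]=1
foot=(im.min(2)>75)&m;
E
```

```text
clock 6.1 shift units [-0.02 -0.03 -0.02] turn units [ 0.01 -0.02 -0.03]
[ 0.44488701 -0.37433524  0.12789861] [-0.02472706  0.95073023  0.07998969  0.29849999] 0.024036937869853732 49.94136393070221 [-0.31380419 -0.64332556  0.18806442] [-0.1175506   0.45763857 -0.01858811]
```

Request:
{"op": "jog_arm", "data": {"plan": [{"rx": 0,"ry": 0,"rz": 0,"dx": 0,"dy": 0,"dz": 0.4,"gripper": -1},{"rx": 0,"ry": 0,"rz": 0,"dx": 0,"dy": 0,"dz": 0.65,"gripper": -1},{"rx": 0,"ry": 0,"rz": 0,"dx": 0,"dy": 0,"dz": 0.65,"gripper": -1},{"rx": 0,"ry": 0,"rz": 0,"dx": 0,"dy": 0,"dz": 0.65,"gripper": -1},{"rx": 0,"ry": 0,"rz": 0,"dx": 0,"dy": 0.2,"dz": 0.65,"gripper": -1},{"rx": 0,"ry": 0,"rz": 0,"dx": 0,"dy": 0.5,"dz": 0,"gripper": -1},{"rx": 0,"ry": 0,"rz": -0.2,"dx": 0,"dy": 0.9,"dz": 0,"gripper": -1},{"rx": 0,"ry": 0,"rz": -0.2,"dx": 0,"dy": 1,"dz": 0,"gripper": -1},{"rx": 0,"ry": 0,"rz": -0.2,"dx": 0,"dy": 1,"dz": 0,"gripper": -1},{"rx": 0,"ry": 0,"rz": -0.2,"dx": 0,"dy": 1,"dz": 0,"gripper": -1},{"rx": 0,"ry": 0,"rz": -0.2,"dx": 0,"dy": 1,"dz": 0,"gripper": -1},{"rx": 0,"ry": 0,"rz": -0.2,"dx": 0,"dy": 1,"dz": 0,"gripper": -1},{"rx": 0,"ry": 0,"rz": -0.2,"dx": 0,"dy": 1,"dz": 0,"gripper": -1},{"rx": 0,"ry": 0,"rz": -0.2,"dx": 0,"dy": 1,"dz": 0,"gripper": -1},{"rx": 0,"ry": 0,"rz": -0.2,"dx": 0,"dy": 1,"dz": 0,"gripper": -1},{"rx": 0,"ry": 0,"rz": 0,"dx": 0,"dy": 1,"dz": 0,"gripper": -1},{"rx": 0,"ry": 0,"rz": 0,"dx": 0,"dy": 0.9,"dz": 0,"gripper": -1},{"rx": 0,"ry": 0,"rz": 0,"dx": 0,"dy": 0.6,"dz": 0,"gripper": -1},{"rx": 0,"ry": 0,"rz": 0,"dx": 0,"dy": 0,"dz": 0,"gripper": -1}]}}

```text
clock: 8.52
tcp_pos: [0.4394, 0.0513, 0.2421]
orientation: [0.014, 0.957, -0.038, 0.286]
contact_force: [0.0, 0.4, -4.0]
gripper_width: 0.0236
grip_force: 49.9
```

```bash
cat >> h.py <<'E'
PC=np.array([.629,-.006,0]);PSI=-.108
def st(x,y,z): # station coordinates -> scraper target
    return PC+R.from_euler('z',PSI).as_matrix()@np.array([x,y,z])
def wp(x,y,z):
    g,M,t=scr(st(x,y,z),PSI);todo(t,M)
E
python3 - <<'E'
from h import *
wp(-.15,.095,.075);wp(0,.095,.075);wp(0,-.117,.061)
s=r.get_state();print(s["tcp_pos"],s["joint_positions"],s["gripper_width"])
a=[]
for n in("scene","side"):
    c=r.read_camera(n);a.append(c["color"][:,:,::-1])
cv2.imwrite("pics/t1.png",np.hstack([cv2.resize(a[0][150:430,200:520],(400,350)),cv2.resize(a[1][100:380,220:540],(400,350))]))
E
```

```text
clock 8.525 shift units [ 0.29  1.44 -1.07] turn units [ 0.01 -0.2  -0.18]
clock 8.525 shift units [ 4.02  1.03 -1.07] turn units [ 0.01 -0.2  -0.18]
clock 8.525 shift units [ 3.45 -4.24 -1.42] turn units [ 0.01 -0.2  -0.18]
[0.43938507 0.05134893 0.24205367] [-0.01116886  0.06638864  2.27390562 -0.1886762   0.22567242  1.80983277] 0.02355405042026693
```

View pics/t1.png

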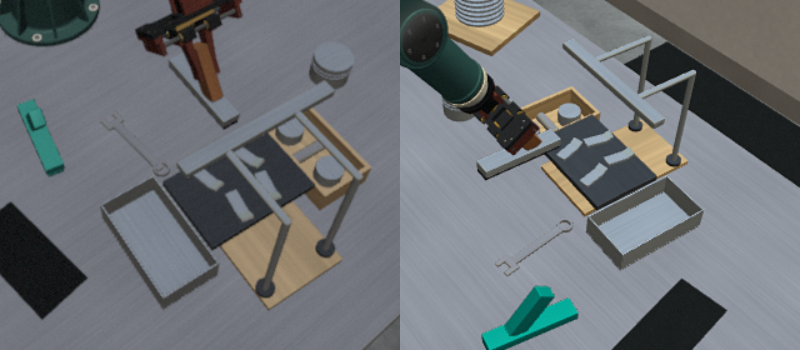

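The scraper is held upright and the chips are undisturbed. Joint 5 is near its range limit at this short radius, so I'll move outward, then correct the pose.

Request:
{"op": "jog_arm", "data": {"plan": [{"rx": 0,"ry": 0,"rz": 0,"dx": 0.3,"dy": 0.25,"dz": 0,"gripper": -1},{"rx": 0,"ry": 0,"rz": 0,"dx": 0.4,"dy": 0.35,"dz": 0,"gripper": -1},{"rx": 0,"ry": 0,"rz": 0,"dx": 0.4,"dy": 0.35,"dz": -0.2,"gripper": -1},{"rx": 0,"ry": 0,"rz": 0,"dx": 0.4,"dy": 0.33,"dz": -0.3,"gripper": -1},{"rx": 0,"ry": 0,"rz": 0,"dx": 0.28,"dy": 0,"dz": -0.3,"gripper": -1},{"rx": 0,"ry": 0,"rz": 0,"dx": 0,"dy": 0,"dz": 0,"gripper": -1}]}}

```text
clock: 9.38
tcp_pos: [0.5129, 0.0999, 0.2107]
orientation: [0.015, 0.957, -0.04, 0.287]
contact_force: [0.1, -1.2, -3.2]
gripper_width: 0.0239
grip_force: 49.9
```

```bash
python3 - <<'E'
from h import *
wp(-.09,.095,.08);wp(0,.095,.075);wp(0,-.117,.061)
print(r.get_state()["joint_positions"])
E
```

```text
clock 9.375 shift units [-0.06  0.06 -0.16] turn units [ 0.01 -0.19 -0.15]
clock 9.375 shift units [ 2.18 -0.18 -0.29] turn units [ 0.01 -0.19 -0.15]
clock 9.375 shift units [ 1.61 -5.45 -0.64] turn units [ 0.01 -0.19 -0.15]
[ 0.13105307  0.25006118  2.15384513 -0.63946903  0.20636577  2.37927841]
```

Request:
{"op": "jog_arm", "data": {"plan": [{"rx": 0,"ry": 0,"rz": 0,"dx": 0.3,"dy": -0.02,"dz": 0,"gripper": -1},{"rx": 0,"ry": 0,"rz": 0,"dx": 0.4,"dy": -0.03,"dz": 0,"gripper": -1},{"rx": 0,"ry": 0,"rz": 0,"dx": 0.4,"dy": -0.03,"dz": 0,"gripper": -1},{"rx": 0,"ry": 0,"rz": -0.05,"dx": 0.4,"dy": -0.04,"dz": 0,"gripper": -1},{"rx": 0,"ry": -0.1,"rz": -0.05,"dx": 0.4,"dy": -0.03,"dz": 0,"gripper": -1},{"rx": 0,"ry": -0.1,"rz": -0.05,"dx": 0.28,"dy": -0.03,"dz": 0,"gripper": -1},{"rx": 0,"ry": 0,"rz": 0,"dx": 0,"dy": 0,"dz": 0,"gripper": -1}]}}

```text
clock: 10.25
tcp_pos: [0.6008, 0.0931, 0.2121]
orientation: [0.017, 0.952, -0.051, 0.303]
contact_force: [0.1, -0.6, -3.8]
gripper_width: 0.0237
grip_force: 49.9
```

```bash
python3 - <<'E'
from h import *
wp(0,.095,.062);wp(0,-.117,.062)
print(r.get_state()["joint_positions"])
a=[]
for n in("scene","side"):
    c=r.read_camera(n);a.append(c["color"][:,:,::-1])
cv2.imwrite("pics/t2.png",np.hstack([cv2.resize(a[0][190:350,310:510],(400,320)),cv2.resize(a[1][130:290,270:470],(400,320))]))
E
```

```text
clock 10.25 shift units [-0.02 -0.01 -0.65] turn units [0.01 0.03 0.  ]
clock 10.25 shift units [-0.59 -5.28 -0.65] turn units [0.01 0.03 0.  ]
[ 0.09997373  0.34371776  2.00283065 -0.57093391  0.22447528  2.30048962]
```

View pics/t2.png

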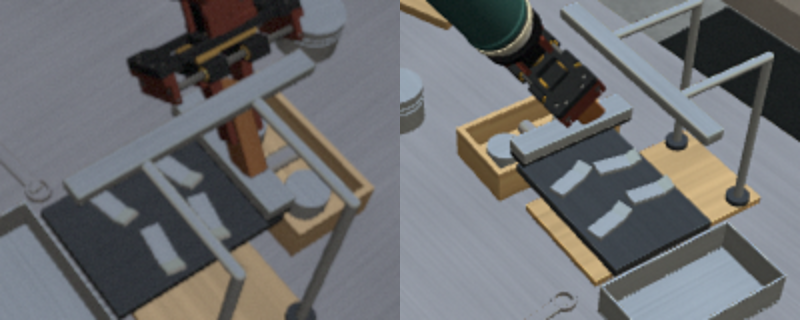

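Side view: the foot is parallel to the plate's end, clear of all chips, under the lamp with room to spare. I'll lower it gently.

Request:
{"op": "jog_arm", "data": {"plan": [{"rx": 0,"ry": 0,"rz": 0,"dx": 0,"dy": 0,"dz": -0.2,"gripper": -1},{"rx": 0,"ry": 0,"rz": 0,"dx": 0,"dy": 0,"dz": -0.2,"gripper": -1},{"rx": 0,"ry": 0.03,"rz": 0,"dx": 0,"dy": 0,"dz": -0.15,"gripper": -1},{"rx": 0,"ry": 0,"rz": 0,"dx": 0,"dy": 0,"dz": -0.05,"gripper": -1},{"rx": 0,"ry": 0,"rz": 0,"dx": 0,"dy": 0,"dz": 0,"gripper": -1}]}}

```text
clock: 10.98
tcp_pos: [0.6016, 0.0953, 0.1909]
orientation: [0.019, 0.953, -0.052, 0.298]
contact_force: [-0.6, 0.0, -3.3]
gripper_width: 0.0241
grip_force: 49.9
```

```bash
python3 - <<'E'
from h import *
wp(0,.095,.062);wp(0,-.117,.062)
s=r.get_state();print(s["tcp_pos"],s["joint_positions"],s["contact_force"],s["ft_torque"])
E
```

```text
clock 10.975 shift units [-0.04 -0.07 -0.12] turn units [ 0.03 -0.03  0.01]
clock 10.975 shift units [-0.61 -5.34 -0.12] turn units [ 0.03 -0.03  0.01]
[0.60160769 0.09534041 0.19089552] [ 0.10658566  0.38409195  2.01199625 -0.70594691  0.19615246  2.44328568] [-0.56182477  0.04107294 -3.31022694] [ 0.05888117  0.65604723 -0.00640491]
```

Joint 5 is at its limit with a 35° tool tilt. I'll set the scraper down on the plate's clear end, open slightly, reduce the tool tilt about 7.5° and regrip (lamp clearance stays about 20 mm).

Request:
{"op": "jog_arm", "data": {"plan": [{"rx": 0,"ry": 0,"rz": 0,"dx": 0.1,"dy": -0.05,"dz": 0,"gripper": -1},{"rx": 0,"ry": 0,"rz": 0,"dx": 0.1,"dy": -0.05,"dz": 0,"gripper": -1},{"rx": 0,"ry": 0,"rz": 0,"dx": 0,"dy": 0,"dz": -0.05,"gripper": -1},{"rx": 0,"ry": 0,"rz": 0,"dx": 0,"dy": 0,"dz": -0.05,"gripper": -1},{"rx": 0,"ry": 0,"rz": 0,"dx": 0,"dy": 0,"dz": 0,"gripper": -1}]}}

```text
clock: 11.6
tcp_pos: [0.6099, 0.092, 0.1876]
orientation: [0.02, 0.953, -0.052, 0.297]
contact_force: [0.1, -0.3, -3.5]
gripper_width: 0.0242
grip_force: 49.9
```

```bash
python3 - <<'E'
from h import *
wp(0.008,.095,.061)
s=r.get_state();print(s["tcp_pos"],s["joint_positions"],s["contact_force"],s["ft_torque"])
E
```

```text
clock 11.6 shift units [-0.05 -0.   -0.06] turn units [ 0.04 -0.04  0.02]
[0.60986257 0.09195448 0.18759784] [ 0.09804518  0.39747279  1.9976249  -0.68372363  0.19607751  2.41417166] [ 0.05860342 -0.287766   -3.54058222] [0.05916478 0.78001529 0.04728072]
```

Request:
{"op": "jog_arm", "data": {"plan": [{"rx": 0,"ry": 0,"rz": 0,"dx": 0,"dy": 0,"dz": -0.04,"gripper": -1},{"rx": 0,"ry": 0,"rz": 0,"dx": 0,"dy": 0,"dz": 0,"gripper": -1},{"rx": 0,"ry": 0,"rz": 0,"dx": 0,"dy": 0,"dz": 0,"gripper": -0.32},{"rx": 0,"ry": 0,"rz": 0,"dx": 0,"dy": 0,"dz": 0,"gripper": -0.32},{"rx": 0,"ry": 0,"rz": 0,"dx": 0,"dy": 0,"dz": 0,"gripper": -0.32}], "newtons": 15}}

```text
clock: 12.22
tcp_pos: [0.6107, 0.0923, 0.1872]
orientation: [0.02, 0.953, -0.052, 0.298]
contact_force: [-0.8, -0.5, -0.4]
gripper_width: 0.03
grip_force: 0.0
```

```bash
python3 - <<'E'
from h import *
wp(0.008,.095,.060)
s=r.get_state();print(s["tcp_pos"],s["joint_positions"],s["contact_force"],s["ft_torque"])
E
```

```text
clock 12.225 shift units [-0.07 -0.01 -0.08] turn units [ 0.04 -0.04  0.02]
[0.61067466 0.09232454 0.18722634] [ 0.09896831  0.3991452   1.99648137 -0.69123319  0.19575835  2.42272877] [-0.77212934 -0.53802902 -0.42884215] [-0.00613435  0.40986049 -0.01983389]
```

Request:
{"op": "jog_arm", "data": {"plan": [{"rx": 0.034,"ry": 0.21,"rz": 0.005,"dx": 0.04,"dy": -0.004,"dz": 0.01,"gripper": -0.32},{"rx": 0.034,"ry": 0.21,"rz": 0.005,"dx": 0.04,"dy": -0.004,"dz": 0.01,"gripper": -0.32},{"rx": 0.034,"ry": 0.21,"rz": 0.005,"dx": 0.04,"dy": -0.004,"dz": 0.01,"gripper": -0.32},{"rx": 0.034,"ry": 0.21,"rz": 0.005,"dx": 0.04,"dy": -0.004,"dz": 0.01,"gripper": -0.32},{"rx": 0,"ry": 0,"rz": 0,"dx": 0,"dy": 0,"dz": 0,"gripper": -0.32},{"rx": 0,"ry": 0,"rz": 0,"dx": 0,"dy": 0,"dz": 0,"gripper": -1},{"rx": 0,"ry": 0,"rz": 0,"dx": 0,"dy": 0,"dz": 0,"gripper": -1},{"rx": 0,"ry": 0,"rz": 0,"dx": 0,"dy": 0,"dz": 0,"gripper": -1},{"rx": 0,"ry": 0,"rz": 0,"dx": 0,"dy": 0,"dz": 0,"gripper": -1}], "newtons": 50}}

```text
clock: 13.35
tcp_pos: [0.6165, 0.0915, 0.1882]
orientation: [0.013, 0.97, -0.052, 0.236]
contact_force: [-0.6, -1.1, 0.2]
gripper_width: 0.0239
grip_force: 50.0
```

```bash
cat >> h.py <<'E'
def tool(): # tilt from straight down, azimuth of tool z, azimuth of -tool y minus 90deg (scraper yaw)
    s=r.get_state();w,x,y,z=s["orientation"];M=R.from_quat([x,y,z,w]).as_matrix();zz=M[:,2];yy=-M[:,1]
    print(round(s["clock"],2),"tcp",np.round(s["tcp_pos"],4),"tilt",np.degrees(np.arccos(-zz[2])).round(2),"az",np.arctan2(zz[1],zz[0]).round(3),"yaw",np.arctan2(-yy[0],yy[1]).round(3),"y.z",yy[2].round(4),"q",np.round(s["joint_positions"],3),"F",np.round(s["contact_force"],1),"grip",s["gripper_width"].round(4),s["grip_force"].round(1))
E
python3 - <<'E'
from h import *
tool()
a=[]
for n in("scene","side"):
    c=r.read_camera(n);a.append(c["color"][:,:,::-1])
cv2.imwrite("pics/t3.png",np.hstack([cv2.resize(a[0][190:350,310:510],(400,320)),cv2.resize(a[1][130:290,270:470],(400,320))]))
E
```

```text
Traceback (most recent call last):
  File "h.py", line 29, in tool
    print(round(s["clock"],2),"tcp",np.round(s["tcp_pos"],4),"tilt",np.degrees(np.arccos(-zz[2])).round(2),"az",np.arctan2(zz[1],zz[0]).round(3),"yaw",np.arctan2(-yy[0],yy[1]).round(3),"y.z",yy[2].round(4),"q",np.round(s["joint_positions"],3),"F",np.round(s["contact_force"],1),"grip",s["gripper_width"].round(4),s["grip_force"].round(1))
                                                                                                                                                                                                                                                                                             ^^^^^^^^^^^^^^^^^^^^^^^^
AttributeError: 'float' object has no attribute 'round'
```

```bash
sed -i 's/s\["gripper_width"\].round(4),s\["grip_force"\].round(1)/s["gripper_width"],s["grip_force"]/' h.py
python3 - <<'E'
from h import *
tool()
a=[]
for n in("scene","side"):
    c=r.read_camera(n);a.append(c["color"][:,:,::-1])
cv2.imwrite("pics/t3.png",np.hstack([cv2.resize(a[0][190:350,310:510],(400,320)),cv2.resize(a[1][130:290,270:470],(400,320))]))
E
```

```text
13.35 tcp [0.6165 0.0915 0.1882] tilt 27.32 az -0.109 yaw -0.108 y.z -0.0005 q [ 0.078  0.401  1.902 -0.233  0.378  1.953] F [-0.6 -1.1  0.2] grip 0.02393258446197754 49.9950385093689
```

View pics/t3.png

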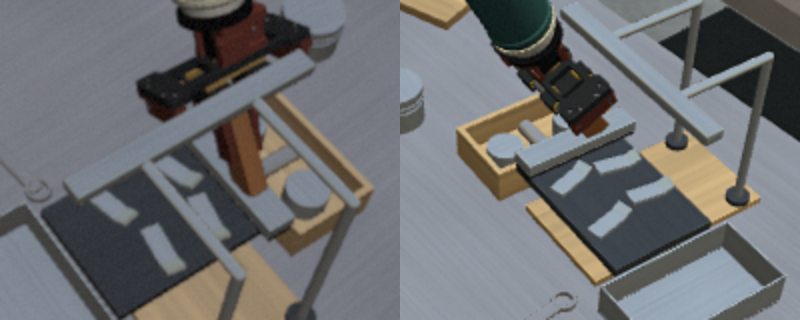

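Foot flat on the plate's box end, chips untouched, lamp clear. Wiping now, slightly raised off the plate (~1 mm).

Request:
{"op": "jog_arm", "data": {"plan": [{"rx": 0,"ry": 0,"rz": 0,"dx": -0.05,"dy": 0,"dz": 0.03,"gripper": -1},{"rx": 0,"ry": 0,"rz": 0,"dx": -0.05,"dy": -0.1,"dz": 0,"gripper": -1},{"rx": 0,"ry": 0,"rz": 0,"dx": -0.027,"dy": -0.25,"dz": 0,"gripper": -1},{"rx": 0,"ry": 0,"rz": 0,"dx": -0.027,"dy": -0.25,"dz": 0,"gripper": -1},{"rx": 0,"ry": 0,"rz": 0,"dx": -0.027,"dy": -0.25,"dz": 0,"gripper": -1},{"rx": 0,"ry": 0,"rz": 0,"dx": -0.027,"dy": -0.25,"dz": 0,"gripper": -1},{"rx": 0,"ry": 0,"rz": 0,"dx": -0.027,"dy": -0.25,"dz": 0,"gripper": -1},{"rx": 0,"ry": 0,"rz": 0,"dx": -0.027,"dy": -0.25,"dz": 0,"gripper": -1},{"rx": 0,"ry": 0,"rz": 0,"dx": -0.027,"dy": -0.25,"dz": 0,"gripper": -1},{"rx": 0,"ry": 0,"rz": 0,"dx": -0.027,"dy": -0.25,"dz": 0,"gripper": -1},{"rx": 0,"ry": 0,"rz": 0,"dx": -0.027,"dy": -0.25,"dz": 0,"gripper": -1},{"rx": 0,"ry": 0,"rz": 0,"dx": 0,"dy": 0,"dz": 0,"gripper": -1}]}}

```text
clock: 14.95
tcp_pos: [0.6023, -0.003, 0.1891]
orientation: [0.013, 0.97, -0.053, 0.235]
contact_force: [0.1, -0.4, -2.9]
gripper_width: 0.0239
grip_force: 50.0
```

```bash
python3 - <<'E'
from h import *
tool()
a=[]
for n in("scene","side"):
    c=r.read_camera(n);a.append(c["color"][:,:,::-1])
cv2.imwrite("pics/t4.png",np.hstack([cv2.resize(a[0][200:360,290:490],(400,320)),cv2.resize(a[1][150:310,290:490],(400,320))]))
E
```

```text
14.95 tcp [ 0.6023 -0.003   0.1891] tilt 27.27 az -0.109 yaw -0.109 y.z -0.0002 q [-0.123  0.371  1.956  0.018  0.339  1.542] F [ 0.1 -0.4 -2.9] grip 0.023948687677232485 49.9956339597702
```

View pics/t4.png

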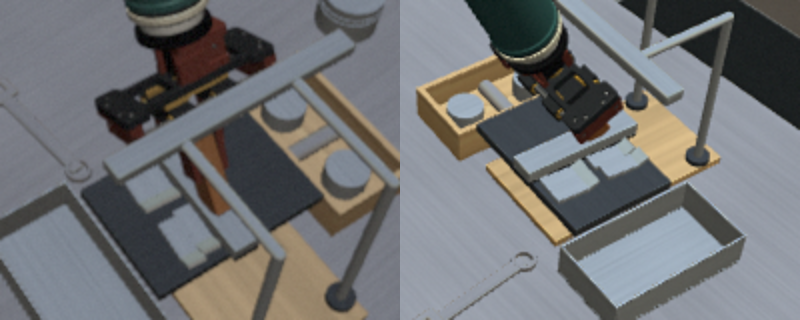

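Chips run ahead of the foot in two pairs; none escaped. Continuing over the edge.

Request:
{"op": "jog_arm", "data": {"plan": [{"rx": 0,"ry": 0,"rz": 0,"dx": -0.015,"dy": -0.12,"dz": 0,"gripper": -1},{"rx": 0,"ry": 0,"rz": 0,"dx": -0.027,"dy": -0.25,"dz": 0,"gripper": -1},{"rx": 0,"ry": 0,"rz": 0,"dx": -0.027,"dy": -0.25,"dz": 0,"gripper": -1},{"rx": 0,"ry": 0,"rz": 0,"dx": -0.027,"dy": -0.25,"dz": 0,"gripper": -1},{"rx": 0,"ry": 0,"rz": 0,"dx": -0.027,"dy": -0.25,"dz": 0,"gripper": -1},{"rx": 0,"ry": 0,"rz": 0,"dx": -0.027,"dy": -0.25,"dz": 0,"gripper": -1},{"rx": 0,"ry": 0,"rz": 0,"dx": -0.027,"dy": -0.25,"dz": 0,"gripper": -1},{"rx": 0,"ry": 0,"rz": 0,"dx": -0.027,"dy": -0.25,"dz": 0,"gripper": -1},{"rx": 0,"ry": 0,"rz": 0,"dx": -0.027,"dy": -0.25,"dz": 0,"gripper": -1},{"rx": 0,"ry": 0,"rz": 0,"dx": -0.027,"dy": -0.25,"dz": 0,"gripper": -1},{"rx": 0,"ry": 0,"rz": 0,"dx": -0.027,"dy": -0.25,"dz": 0,"gripper": -1},{"rx": 0,"ry": 0,"rz": 0,"dx": -0.027,"dy": -0.25,"dz": 0,"gripper": -1},{"rx": 0,"ry": 0,"rz": 0,"dx": -0.027,"dy": -0.25,"dz": 0,"gripper": -1},{"rx": 0,"ry": 0,"rz": 0,"dx": 0,"dy": 0,"dz": 0,"gripper": -1},{"rx": 0,"ry": 0,"rz": 0,"dx": 0,"dy": 0,"dz": 0,"gripper": -1}]}}

```text
clock: 16.92
tcp_pos: [0.5893, -0.1269, 0.1895]
orientation: [0.013, 0.97, -0.052, 0.236]
contact_force: [0.0, 0.1, -3.4]
gripper_width: 0.0238
grip_force: 50.0
```

```bash
python3 - <<'E'
from h import *
tool()
a=[]
for n in("scene","side"):
    c=r.read_camera(n);a.append(c["color"][:,:,::-1])
cv2.imwrite("pics/t5.png",np.hstack([cv2.resize(a[0][230:410,260:460],(400,360)),cv2.resize(a[1][170:350,290:490],(400,360))]))
E
```

```text
16.93 tcp [ 0.5893 -0.1269  0.1895] tilt 27.32 az -0.108 yaw -0.108 y.z -0.0002 q [-0.392  0.371  1.955  0.356  0.377  0.984] F [ 0.   0.1 -3.4] grip 0.023848024827533433 49.99571442604065
```

View pics/t5.png

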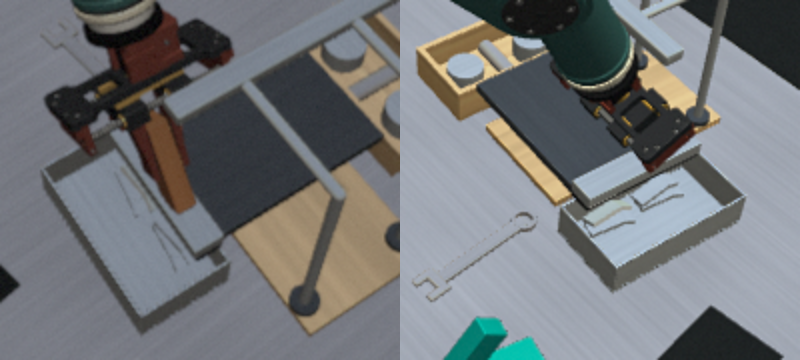

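The plate is bare and the chips lie in the tray (scene crop (130,190), (165,245); side crop (610,215), (655,193)). Withdrawing toward the robot, then to the mat.

Request:
{"op": "jog_arm", "data": {"plan": [{"rx": 0,"ry": 0,"rz": 0,"dx": -0.1,"dy": 0,"dz": 0.2,"gripper": -1},{"rx": 0,"ry": 0,"rz": 0,"dx": -0.53,"dy": 0,"dz": 0.1,"gripper": -1},{"rx": 0,"ry": 0,"rz": 0,"dx": -0.53,"dy": 0,"dz": 0.1,"gripper": -1},{"rx": 0,"ry": 0,"rz": 0,"dx": -0.53,"dy": 0,"dz": 0.1,"gripper": -1},{"rx": 0,"ry": 0,"rz": 0,"dx": -0.53,"dy": 0,"dz": 0.1,"gripper": -1},{"rx": 0,"ry": 0,"rz": 0,"dx": -0.53,"dy": 0,"dz": 0.1,"gripper": -1},{"rx": 0,"ry": 0,"rz": 0,"dx": -0.53,"dy": 0,"dz": 0.1,"gripper": -1},{"rx": 0,"ry": 0,"rz": 0.2,"dx": 0,"dy": -0.4,"dz": 0,"gripper": -1},{"rx": 0,"ry": 0,"rz": 0.2,"dx": 0,"dy": -0.8,"dz": 0,"gripper": -1},{"rx": 0,"ry": 0,"rz": 0.2,"dx": 0,"dy": -0.8,"dz": 0,"gripper": -1},{"rx": 0,"ry": 0,"rz": 0.2,"dx": 0,"dy": -0.8,"dz": 0,"gripper": -1},{"rx": 0,"ry": 0,"rz": 0.2,"dx": 0,"dy": -0.8,"dz": 0,"gripper": -1},{"rx": 0,"ry": 0,"rz": 0.2,"dx": 0,"dy": -0.8,"dz": 0,"gripper": -1},{"rx": 0,"ry": 0,"rz": 0.2,"dx": 0,"dy": -0.8,"dz": 0,"gripper": -1},{"rx": 0,"ry": 0,"rz": 0.2,"dx": 0,"dy": -0.7,"dz": 0,"gripper": -1},{"rx": 0,"ry": 0,"rz": 0,"dx": 0,"dy": 0,"dz": -0.3,"gripper": -1},{"rx": 0,"ry": 0,"rz": 0,"dx": 0,"dy": 0,"dz": -0.6,"gripper": -1},{"rx": 0,"ry": 0,"rz": 0,"dx": 0,"dy": 0,"dz": -0.5,"gripper": -1},{"rx": 0,"ry": 0,"rz": 0,"dx": 0,"dy": 0,"dz": 0,"gripper": -1}]}}

```text
clock: 19.4
tcp_pos: [0.4573, -0.3609, 0.1639]
orientation: [-0.017, 0.97, 0.064, 0.235]
contact_force: [0.2, 0.1, -2.9]
gripper_width: 0.0238
grip_force: 50.0
```

```bash
cat >> h.py <<'E'
def home(x,y,z,yaw,tilt=27.3):
    a=np.radians(tilt);s,c=np.sin(a),np.cos(a);Z=R.from_euler('z',yaw).as_matrix()
    M=Z@np.array([[c,0,s],[0,-1,0],[s,0,-c]]);todo(np.array([x,y,z])+Z@[-.0044,0,.0741]-.061*M[:,2],M)
E
python3 - <<'E'
from h import *
tool();home(.490,-.361,.003,.14)
E
```

```text
19.4 tcp [ 0.4573 -0.3609  0.1639] tilt 27.22 az 0.14 yaw 0.133 y.z 0.0037 q [-1.009  0.448  1.906  0.697  0.707 -0.091] F [ 0.2  0.1 -2.9] grip 0.02381732318248322 49.99576985836029
clock 19.4 shift units [ 0.02 -0.12 -0.82] turn units [-0.02 -0.01  0.05]
```

Request:
{"op": "jog_arm", "data": {"plan": [{"rx": -0.01,"ry": 0,"rz": 0.03,"dx": 0.01,"dy": -0.06,"dz": -0.2,"gripper": -1},{"rx": -0.01,"ry": 0,"rz": 0.02,"dx": 0.01,"dy": -0.06,"dz": -0.2,"gripper": -1},{"rx": 0,"ry": 0,"rz": 0,"dx": 0,"dy": 0,"dz": -0.2,"gripper": -1},{"rx": 0,"ry": 0,"rz": 0,"dx": 0,"dy": 0,"dz": -0.15,"gripper": -1},{"rx": 0,"ry": 0,"rz": 0,"dx": 0,"dy": 0,"dz": -0.05,"gripper": -1},{"rx": 0,"ry": 0,"rz": 0,"dx": 0,"dy": 0,"dz": 0,"gripper": -1}]}}

```text
clock: 20.15
tcp_pos: [0.459, -0.3679, 0.1334]
orientation: [-0.015, 0.969, 0.068, 0.236]
contact_force: [-0.0, -0.0, -3.8]
gripper_width: 0.024
grip_force: 50.0
```

```bash
python3 - <<'E'
from h import *
tool();home(.490,-.361,.003,.14)
E
```

```text
20.15 tcp [ 0.459  -0.3679  0.1334] tilt 27.31 az 0.134 yaw 0.139 y.z -0.0029 q [-1.014  0.506  1.915  0.755  0.657 -0.177] F [-0.  -0.  -3.8] grip 0.02402365966743941 49.99569654464722
clock 20.15 shift units [-0.03  0.06 -0.05] turn units [0.02 0.   0.  ]
```

Request:
{"op": "jog_arm", "data": {"plan": [{"rx": 0.02,"ry": 0,"rz": 0,"dx": -0.02,"dy": 0.05,"dz": -0.03,"gripper": -1},{"rx": 0,"ry": 0,"rz": 0,"dx": 0,"dy": 0,"dz": -0.02,"gripper": -1},{"rx": 0,"ry": 0,"rz": 0,"dx": 0,"dy": 0,"dz": 0,"gripper": -1},{"rx": 0,"ry": 0,"rz": 0,"dx": 0,"dy": 0,"dz": 0,"gripper": -0.3},{"rx": 0,"ry": 0,"rz": 0,"dx": 0,"dy": 0,"dz": 0,"gripper": -0.3},{"rx": 0,"ry": 0,"rz": 0,"dx": 0,"dy": 0,"dz": 0,"gripper": 0.6},{"rx": 0,"ry": 0,"rz": 0,"dx": 0,"dy": 0,"dz": 0,"gripper": 0.6},{"rx": 0,"ry": 0,"rz": 0,"dx": 0,"dy": 0,"dz": 0,"gripper": 0.6},{"rx": 0,"ry": 0,"rz": 0,"dx": 0,"dy": 0,"dz": 0,"gripper": 0.6},{"rx": 0,"ry": 0,"rz": 0,"dx": -0.23,"dy": -0.03,"dz": 0.45,"gripper": 0.6},{"rx": 0,"ry": 0,"rz": 0,"dx": -0.23,"dy": -0.03,"dz": 0.45,"gripper": 0.6},{"rx": 0,"ry": 0,"rz": 0,"dx": -0.23,"dy": -0.03,"dz": 0.45,"gripper": 0.6},{"rx": 0,"ry": 0,"rz": 0,"dx": -0.23,"dy": -0.03,"dz": 0.45,"gripper": 0.6},{"rx": 0,"ry": 0,"rz": 0,"dx": -0.23,"dy": -0.03,"dz": 0.45,"gripper": 0.6},{"rx": 0,"ry": 0,"rz": 0,"dx": -0.23,"dy": -0.03,"dz": 0.45,"gripper": 0.6},{"rx": 0,"ry": 0,"rz": 0,"dx": -0.23,"dy": -0.03,"dz": 0.45,"gripper": 0.6},{"rx": 0,"ry": 0,"rz": 0,"dx": -0.23,"dy": -0.03,"dz": 0.45,"gripper": 0.6},{"rx": 0,"ry": 0,"rz": 0,"dx": 0,"dy": 0,"dz": 0,"gripper": 0.6},{"rx": 0,"ry": 0,"rz": 0,"dx": 0,"dy": 0,"dz": 0,"gripper": 0.6}]}}

```text
clock: 22.52
tcp_pos: [0.3843, -0.3755, 0.2758]
orientation: [-0.016, 0.969, 0.068, 0.236]
contact_force: [-1.0, 0.3, 0.1]
gripper_width: 0.0701
grip_force: 0.0
```

```bash
python3 - <<'E'
from h import *
tool()
w=r.read_camera("wrist")["color"];a=r.read_camera("scene")["color"];b=r.read_camera("side")["color"]
z=lambda im,x,y,W,H:cv2.resize(im[y:y+H,x:x+W],(400,300),interpolation=cv2.INTER_CUBIC)
cv2.imwrite("pics/f1.png",np.vstack([np.hstack([z(w,0,0,640,480),z(a,270,260,140,105+30)]),np.hstack([z(b,350,220,160,120),z(b,370,310,120,100)])])[:,:,::-1])
E
```

```text
22.52 tcp [ 0.3843 -0.3755  0.2758] tilt 27.33 az 0.137 yaw 0.139 y.z -0.0009 q [-1.159  0.238  1.866  0.562  0.979 -0.034] F [-1.   0.3  0.1] grip 0.07011136206990824 0.0
```

View pics/f1.png

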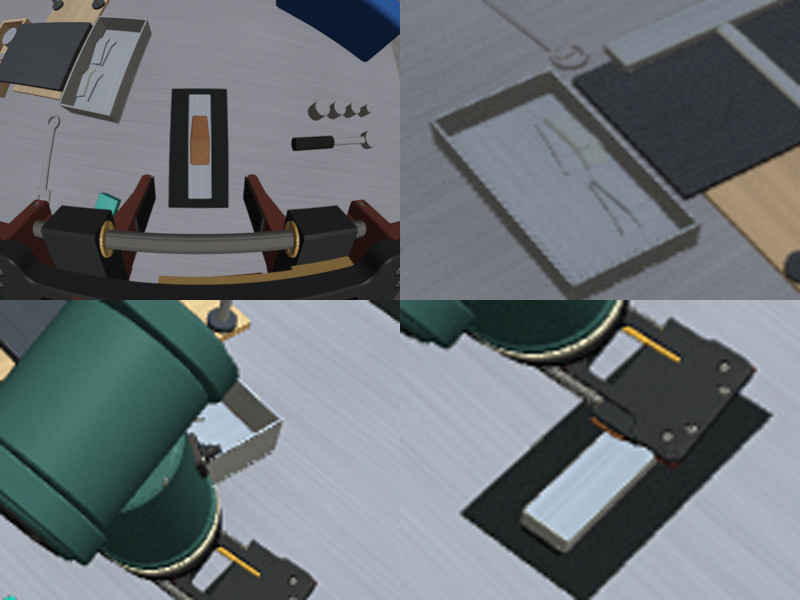

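The scraper stands upright in the middle of the mat (wrist tile (199,145)), the plate is empty, and the chips lie in two pairs in the tray. The gripper is open and clear.

```bash
python3 -c "
from plant import r
print(r.job_done())"
```

```text
the job is handed in; nothing more can be done
None
```

The job is handed in at about 22.5 s of the 72 s limit: the plate is bare with the chips in the tray, the scraper is released upright on its mat, and I saw no contact with the lamp, tray, parts box, piston or wrench.

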